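# Close the bottle gauge by feel

### The arm

A 6-joint arm with a two-finger parallel gripper is mounted at the origin on a cart in front of the work surface, level with it; the furniture and walls round the work are solid. World frame = base frame: x ahead of the robot, y to its left, z up, the work surface at z = 0. Lengths are in mm, angles in rad, forces in N, time in s.
With the tool pointing down it reaches from about 375 to 750 mm from the base axis. Payload 9 kg.
Tool frame: the origin (TCP) lies between the finger pads; the fingertips stand 14 mm ahead of it and the grasp point (between the pads) lies 5 mm behind it; z points along the fingers, y is the line along which they close (so a half turn about z gives the same grasp; the last joint's range is limited). The gripper opens to 85 mm and grips with 20 to 120 N. Pads are 22 mm wide; open, the fingers measure 114 mm over their backs; the gripper's body (76 mm by 85 mm) begins 54 mm behind the grasp point. The pads swing forward as they close: fully open they stand 13 mm farther back than shut.
Start: joints at [-1.385, 0.104, 0.097, 1.564, 0, 1.353], TCP at [235.762, -551.771, 245.331] pointing down, gripper open.
Joint ranges: [-2.99, 2.99], [-0.84, 1.86], [-1.1, 1.16], [-1.84, 2.11], [-1.51, 1.56], [-3.14, 3.14]. Speed limits (rad/s): [2.22, 2.22, 2.57, 3.14, 3.14, 3.14].

### API

Orientations are given as a unit quaternion [w, x, y, z].
In Python, from bench import r, read_camera, get_calibration gives the robot as it stands.
- The arm moves only by the shell command python3 -m pendant 'ROWS' [FORCE]. ROWS is JSON, a list of rows, each an object with "rot": the turn, a rotation vector about the tool's x, y, z in units of 5 degrees (1.0 is 5 degrees), a list of three; "travel": the shift along the tool's x, y, z in units of 30 mm (1.0 is 30 mm), a list of three; "claw": the opening, from -1 (shut) to 1 (fully open). In form: [{"rot": [rx, ry, rz], "travel": [dx, dy, dz], "claw": claw}, ...]. A call has 1 to 20 rows; each row shifts and turns the commanded pose from where the row before left it, along the tool's axes as they then stand; what a row does not reach is not made up. A row lasts 1/8 s, in which the tool goes at most 62.5 mm and 10.7 degrees, less where a joint would pass 70% of its speed; a pose out of reach is approached as far as the arm can. A call is refused whole if a number of a shift passes 1 or a number of a turn 1, either way. A call with a gripper value outside its range is refused whole. The fingers move at their own pace and stop on an object; FORCE is the grip in N (left out, the last holds). Time passes only in rows, so rows that do not move let the fingers close. It gives the time, the measured TCP pose, the force, the opening and the grip force at its end, in the units of the state.
- r.sense(): the state, without advancing time (a new reading comes with each control period).
- read_camera(name): name is "side" or "top" or "wrist"; returns (picture, depth): 480x640x3 uint8, red, green, blue; 480x640 float32, mm along the optical axis (not along the pixel's ray), 0 where there is no reading.
- get_calibration(name): a dict with "camera_matrix" (3x3 intrinsics, pixels), "rvec" (rotation vector, rad) and "tvec" (3), from world to camera coordinates, as OpenCV has them; the wrist camera has in their place "hand_eye" (4x4, takes a point from camera to tool coordinates, whose origin is the TCP and whose axes are the flange's). Camera axes: x right, y down, z forward; pixel columns grow to the right and rows downward; lengths in mm; the calibration is good to about 2 mm. A picture is of the moment at which its call begins: read the wrist's pose just before it. get_calibration takes no time and is no camera call.
- r.job_done(): hands the job in; it is judged then, once.
The state is a dict: "clock": time; "joint_pos": joint angles; "joint_vel": joint speeds; "effort": joint torques, N m; "ee_pos": TCP position; "ee_rot": TCP orientation; "ft_force": force on the tool from outside, world axes, zero at the start; "torque": the same for the moment, N m; "grip_width": finger opening in mm; "grasp_force": force on a finger pad.
Only numpy, scipy, OpenCV 4.12 (cv2) and the standard library are available. Lean on these libraries where they do the work, as an engineer would, in place of code of your own. Each camera call takes 0.05 s, during which the arm holds its last target. There are 200 camera calls.

### The job

Measure the slip-cast bottle that lies in the slanted gauge: take the jaw by its black grip and slide it along the rail until it has pushed the bottle fully home against the anvil at the other end and you feel it come up firm there, with a light press of about 5 to 10 newtons; the bottle is thin, so never load it with more than 20. Then let go and leave the jaw with its pad bearing on the mouth so that the rule can be read, with the bottle lying straight in the cradle and the other bottles left standing where they are.

Things in the scene. Friction and masses are not known exactly. Their poses are not given: they have to be found in the camera images.
- jaw (a joint): The gauge's sliding jaw: travel along its rail in m, 0 at the end away from the end plate, growing towards the end plate (gauge +y); the rail allows 0 to 0.205. The carriage has a little friction (about 2.5 N to move) and stays where it is left.
- jaw_grip (a point): Point to take the jaw by: inside its upright black grip, 16 mm below the grip's top and 24 mm above the carriage. The grip is a rounded block 16 mm thick along the rail (gauge y), 36 mm wide up the slope, 40 mm tall, square to the bed, so it leans 35 degrees to the front. With the jaw at 0 it is at (-5, -109, 118) mm in the gauge frame.
- jaw_face (a point): Point on the face of the jaw's measuring pad, on the axis of the lying bottle. The pad (cork on steel, 50 x 40 mm) rides on two sprung pins in front of the jaw plate, facing the end plate; it gives way from 1 N and is pressed right in (7 mm) at 12 N. Unpressed, its face is 14 mm ahead of the grip point along the rail.
- gauge: Bench height gauge, fixed to the table, foot 165 x 310 mm. Origin: centre of its underside; x to its back, y along the rail from the jaw to the fixed aluminium end plate, z up. The grey bed slopes up 35 degrees from front to back; with a low ledge along its lower edge it forms a V in which the bottle lies along y.
- light_bar (a point): Middle of the lower front edge of the gauge's light bar (50 mm deep, 300 mm long), 288 mm above the table. It hangs over the rail, 170 mm above the grip point and reaching 45 mm in front of it, so the grip is reached from the gauge's front (-x side), below the bar, the tool leaning 30 to 45 degrees from vertical, fingers pointing down and to the gauge's back.
- end_plate (a point): Point on the end plate's inner face, on the axis of the lying bottle, at gauge y = 125 mm. From it the anvil reaches out to the bottle's base: a cork-faced disc 34 mm across on a set screw with a knurled knob outside. Its face stands 10 to 32 mm ahead of this point; the setting differs each time and is not reported, so it has to be felt.
- bottle: White slip-cast bottle to be measured, 106 mm long, body 50 mm and neck 22 mm across, lying in the gauge's V. Origin: centre of its base; its z axis runs along the bottle to the mouth (mouth at z = 106 mm) and points to the jaw; the base faces the anvil, some 10 to 60 mm short of it.
- waiting_1: White bottle standing near the end-plate end of the gauge, 42 mm across, 94 mm tall. Origin: centre of its base.
- waiting_2: White bottle standing near the end-plate end of the gauge, 48 mm across, 102 mm tall. Origin: centre of its base.
- waiting_3: White bottle standing near the end-plate end of the gauge, 44 mm across, 96 mm tall. Origin: centre of its base.

How it is judged (in metres and radians):
On the way:
1. the bottle is home: the jaw's pad presses on it with over 3 N (more than it takes to slide it) and it moves no more (contact force between bottle and jaw above 3 N and linear speed of bottle below 0.004 m/s), for 0.15 s.
At the end, for the whole second after the job is handed in: The bottle lies straight in the cradle (within 0.1 rad and 6 mm), pushed home against the anvil; the jaw's pad still bears on its mouth (over 0.3 N, face within 2.5 mm); both are at rest; the other bottles stand upright (contact force between bottle and jaw above 0.3 N and z of jaw_face in the frame of bottle below 0.1085 m and angle between the z axis of bottle and the y axis of gauge, either way round below 0.1 rad and x of bottle in the frame of gauge between -0.0507 and -0.0387 m and z of bottle in the frame of gauge between 0.0521 and 0.0641 m and linear speed of bottle below 0.004 m/s and velocity of joint jaw between -0.005 and 0.005 m/s and angle between each of waiting_1, waiting_2, waiting_3's own z axis and vertical below 0.15 rad); the robot touches nothing.
It fails at once if the jaw or the fingers press on the bottle with more than 20 N (contact force between bottle and jaw above 20 N or contact force between bottle and the fingers above 20 N).
It fails at once if the bottle is lifted out of the cradle (z of bottle in the frame of gauge above 0.0881 m).
It fails at once if a waiting bottle is pushed more than 20 mm (distance of any of waiting_1, waiting_2, waiting_3 from where it was at the start of the episode above 0.02 m).
It also fails if it takes over 45 s, if anything falls off the work surface, if the arm or the gripper's body presses on something with over 40 N, if the wrist force passes 120 N, or if a joint passes its speed limit or range.

## Working session

There is one attempt and no reset: what is moved stays moved. The work goes in short steps, Python scripts to look and compute and a shell command to move; the robot and the scene stay as the last step left them, time stands still between calls to the robot, and variables do not carry over. Pictures are saved under pics/ and viewed, at most 10 in all, crops included, and the job is handed in when it is done.

```bash
ls; mkdir -p pics; cat > h.py <<'E'
from bench import r, read_camera, get_calibration
import numpy as np, cv2
from scipy.spatial.transform import Rotation as R
def cloud(n):
    s=r.sense(); im,d=read_camera(n); c=get_calibration(n); K=np.array(c["camera_matrix"])
    v,u=np.mgrid[:480,:640]; P=np.dstack([(u-K[0,2])/K[0,0]*d,(v-K[1,2])/K[1,1]*d,d])
    if n=="wrist":
        H=np.array(c["hand_eye"]); P=P@H[:3,:3].T+H[:3,3]
        q=s["ee_rot"]; T=R.from_quat([q[1],q[2],q[3],q[0]]).as_matrix(); P=P@T.T+np.array(s["ee_pos"])
    else:
        T=cv2.Rodrigues(np.array(c["rvec"],float))[0]; P=(P-np.array(c["tvec"]).ravel())@T
    P[d<=0]=np.nan
    return im,P
E
python3 - <<'E'
from h import *
for n in ("side","top"):
    im,P=cloud(n); np.savez(f"{n}.npz",im=im,P=P); cv2.imwrite(f"pics/{n}.png",im[...,::-1])
print(r.sense())
E
```

```text
pics
{'clock': 0.1, 'joint_pos': array([-1.38467893e+00,  1.04680024e-01,  9.65453403e-02,  1.56389268e+00,
       -1.42028136e-05,  1.35306566e+00]), 'joint_vel': array([-0.00041416, -0.00048393,  0.0005787 ,  0.00037571,  0.00061253,
       -0.00038272]), 'effort': array([ 7.88639823e-03, -5.58204103e+01,  5.04721928e+01,  1.28425792e-02,
       -1.91445915e-04,  1.11122316e-05]), 'ee_pos': array([ 235.7102852 , -551.4541722 ,  244.57545871]), 'ee_rot': array([-6.15552336e-04,  9.79682331e-01,  2.00554609e-01,  2.62832831e-06]), 'ft_force': array([ 0.21842039, -0.25703907, -0.29692497]), 'torque': array([ 0.00636604, -0.01944979,  0.0243975 ]), 'grasp_force': 0.0, 'grip_width': 85.3070426170934}
```

View pics/side.png

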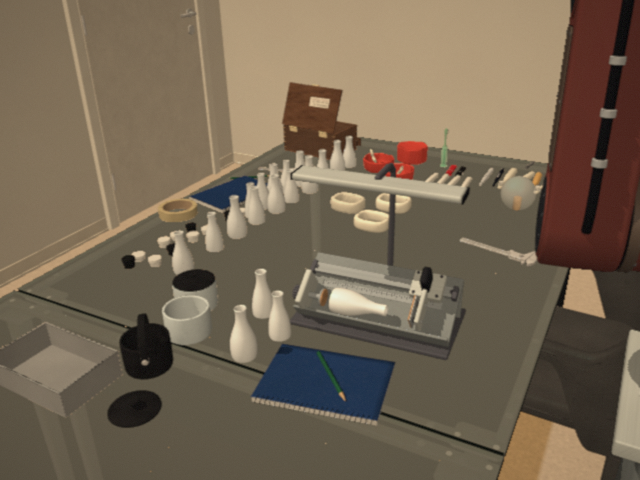

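View pics/top.png

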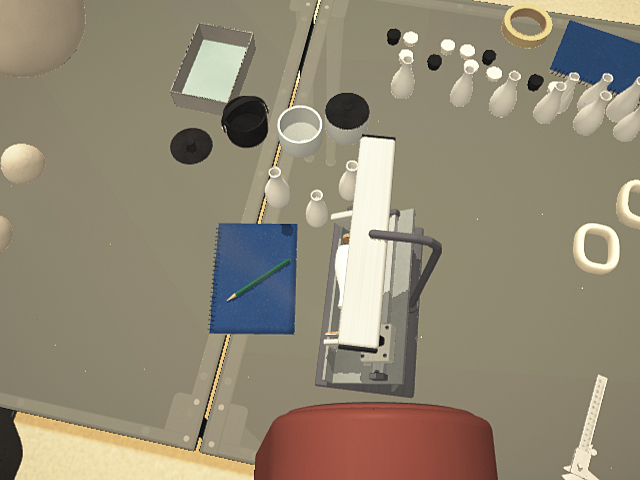

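The side view shows the black grip at (427,278), the lying bottle at (355,303), the end plate at (304,290) and the waiting bottles at (262,295), (279,318) and (243,335). The top view shows the foot from (316,385) to (420,210), the light bar's ends at (378,137) and (358,348), and the grip at (380,341).

```bash
cat > m.py <<'E'
from h import *
np.set_printoptions(precision=1,suppress=True)
T=np.load("top.npz"); S=np.load("side.npz")
# light bar in top: height 270..330
P=T["P"]; m=(P[...,2]>270)&(P[...,2]<330); m[:120]=0;m[360:]=0;m[:,:325]=0;m[:,398:]=0
q=P[m]; b=cv2.minAreaRect(q[:,:2].astype(np.float32)); print("bar",m.sum(),b,np.median(q[:,2]),cv2.boxPoints(b))
for n,D,pts in (("side",S,[(427,271),(427,278),(427,290),(355,303),(385,308),(304,290),(262,275),(279,297),(239,312),(418,308)]),("top",T,[(316,385),(413,396),(414,209),(420,229),(380,341),(343,270),(278,190),(316,210),(348,182)])):
    print(n)
    for u,v in pts: print((u,v),D["P"][v,u],D["im"][v,u])
# black grip in side
P=S["P"]; im=S["im"].astype(int).sum(2); sub=np.zeros(im.shape,bool); sub[262:300,410:442]=1
m=sub&(im<100); q=P[m]; print("grip",m.sum(),np.nanmin(q,0),np.nanmax(q,0),np.nanmedian(q,0)); vv,uu=np.where(m); print(uu.min(),uu.max(),vv.min(),vv.max())
cr=np.vstack([np.hstack([cv2.resize(D["im"][y:y+150,x:x+190],(760,600))]) for D,y,x in ((S,230,280),)])
cv2.imwrite("pics/c1.png",cr[...,::-1])
E
python3 m.py
```

```text
bar 8367 ((590.275390625, 44.83268737792969), (307.03704833984375, 62.272457122802734), 4.670866966247559) 303.7991355032273 [[434.7  63.4]
 [439.8   1.3]
 [745.8  26.3]
 [740.7  88.4]]
side
(427, 271) [497.3  28.7 136.4] [30 28 25]
(427, 278) [493.   39.6 128.7] [21 19 20]
(427, 290) [494.2  31.1  98.6] [64 60 51]
(355, 303) [611.5  87.9  70.6] [236 227 199]
(385, 308) [563.5  59.2  56.5] [206 197 168]
(304, 290) [713.4  97.7  76.6] [139 130 110]
(262, 275) [797.5 110.9  95. ] [166 154 131]
(279, 297) [730.6 158.3  90.9] [165 152 129]
(239, 312) [759.  242.  100.4] [184 169 145]
(418, 308) [496.3  70.3  82.4] [206 193 163]
top
(316, 385) [431.6  90.   12.6] [81 77 72]
(413, 396) [447.2 -70.5  10.7] [101  96  85]
(414, 209) [794.7 -25.1  -1.2] [131 127 108]
(420, 229) [750.1 -40.9  10.2] [120 115 110]
(380, 341) [499.5   3.7 119.5] [20 20 22]
(343, 270) [615.8  81.7  80.5] [255 255 251]
(278, 190) [751.6 227.   60.1] [199 189 166]
(316, 210) [725.2 150.9  61.6] [207 195 172]
(348, 182) [793.7 105.3  59.5] [214 203 178]
grip 141 [490.9  13.5  94.8] [503.5  48.  140.5] [494.1  33.1 123.4]
421 431 268 290
```

View pics/c1.png

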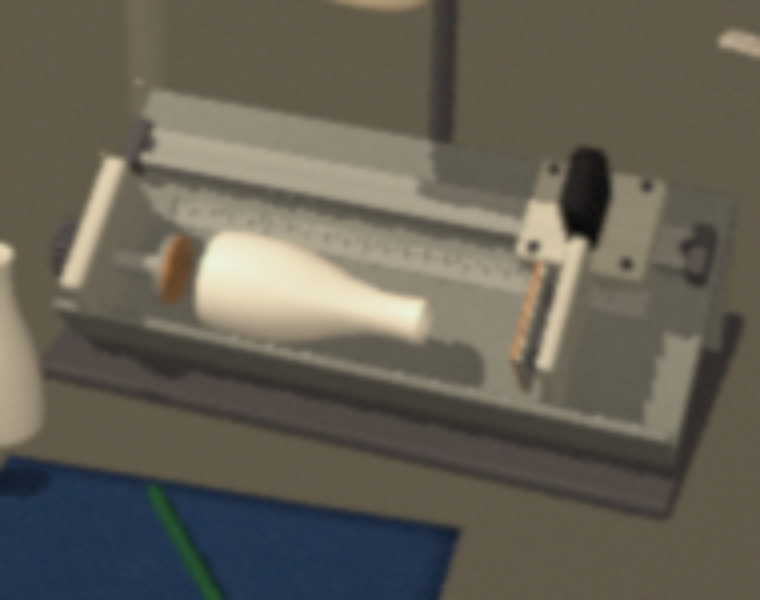

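```bash
cat >> h.py <<'E'
O=np.array([591,22,0.]); YAW=np.radians(5.1); LEAN=np.radians(38)
yg=np.array([np.cos(YAW),np.sin(YAW),0]); xg=np.array([np.sin(YAW),-np.cos(YAW),0]); G=np.array([xg,yg,[0,0,1]]).T
def W(p): return O+G@np.array(p,float)
zt=np.sin(LEAN)*xg-np.cos(LEAN)*np.array([0,0,1]); RT=np.array([np.cross(yg,zt),yg,zt]).T
def delta(target=None,Rt=None):
    s=r.sense();q=s["ee_rot"];T=R.from_quat([q[1],q[2],q[3],q[0]]).as_matrix()
    if Rt is not None: print("rot x5deg",R.from_matrix(T.T@Rt).as_rotvec()/np.radians(5))
    if target is not None: print("travel x30mm",T.T@(np.array(target)-s["ee_pos"])/30)
    print("pos",s["ee_pos"],"Fg",G.T@s["ft_force"],"w",s["grip_width"],s["grasp_force"],"t",s["clock"])
E
python3 -m pendant '[{"rot":[0,0,-1],"travel":[0,0,-1],"claw":1},{"rot":[0,0,-1],"travel":[0,0,-1],"claw":1},{"rot":[0,0,-1],"travel":[0,0,-1],"claw":1},{"rot":[0,0,-1],"travel":[0,0,-1],"claw":1},{"rot":[0,0,-1],"travel":[0,0,-1],"claw":1},{"rot":[0,0,-1],"travel":[0,0,-1],"claw":1},{"rot":[0,0,-1],"travel":[0,0,0],"claw":1},{"rot":[0,0,-1],"travel":[0,0,0],"claw":1},{"rot":[0,0,-1],"travel":[0,0,0],"claw":1},{"rot":[0,0,-1],"travel":[0,0,0],"claw":1},{"rot":[0,0,-1],"travel":[0,0,0],"claw":1},{"rot":[0,0,-1],"travel":[0,0,0],"claw":1},{"rot":[0,0,-1],"travel":[0,0,0],"claw":1},{"rot":[0,0,-1],"travel":[0,0,0],"claw":1},{"rot":[0,0,-0.4],"travel":[0,0,0],"claw":1}]'
python3 -c "
from h import *
g=W([-5,-97,118]);print(g,g-380*zt);delta(g-380*zt);delta(None,RT)"
```

```text
clock: 1.98
ee_pos: [235.8, -551.7, 425.0]
ee_rot: [-0.0, 0.674, 0.738, 0.0]
ft_force: [-0.3, -0.4, 0.0]
grip_width: 85.5
grasp_force: 0.0
[493.93954517  18.35745853 118.        ] [473.14260347 251.38262102 417.44408637]
travel x30mm [25.94322534 10.30492693  0.26557077]
pos [ 235.77650634 -551.72542223  424.96045964] Fg [ 0.41379703 -0.37325292  0.04602579] w 85.48188193339236 0.0 t 1.975
rot x5deg [ 6.35223060e-03 -7.60668899e+00  1.88949207e-02]
pos [ 235.77650634 -551.72542223  424.96045964] Fg [ 0.41379703 -0.37325292  0.04602579] w 85.48188193339236 0.0 t 1.975
```

```bash
python3 -m pendant '[{"rot":[0,0,0],"travel":[1,0.5,0],"claw":1},{"rot":[0,0,0],"travel":[1,0.5,0],"claw":1},{"rot":[0,0,0],"travel":[1,0.5,0],"claw":1},{"rot":[0,0,0],"travel":[1,0.5,0],"claw":1},{"rot":[0,0,0],"travel":[1,0.5,0],"claw":1},{"rot":[0,0,0],"travel":[1,0.5,0],"claw":1},{"rot":[0,0,0],"travel":[1,0.5,0],"claw":1},{"rot":[0,0,0],"travel":[1,0.5,0],"claw":1},{"rot":[0,0,0],"travel":[1,0.5,0],"claw":1},{"rot":[0,0,0],"travel":[1,0.5,0],"claw":1},{"rot":[0,0,0],"travel":[1,0.5,0],"claw":1},{"rot":[0,0,0],"travel":[1,0.5,0],"claw":1},{"rot":[0,0,0],"travel":[1,0.5,0],"claw":1},{"rot":[0,0,0],"travel":[1,0.5,0],"claw":1},{"rot":[0,0,0],"travel":[1,0.5,0],"claw":1},{"rot":[0,0,0],"travel":[1,0.5,0],"claw":1},{"rot":[0,0,0],"travel":[1,0.5,0],"claw":1},{"rot":[0,0,0],"travel":[1,0.5,0],"claw":1},{"rot":[0,0,0],"travel":[1,0.5,0],"claw":1},{"rot":[0,0,0],"travel":[1,0.5,0],"claw":1}]'
python3 -m pendant '[{"rot":[0,0,0],"travel":[1,0,0],"claw":1},{"rot":[0,0,0],"travel":[1,0,0],"claw":1},{"rot":[0,0,0],"travel":[1,0,0],"claw":1},{"rot":[0,0,0],"travel":[1,0,0],"claw":1},{"rot":[0,0,0],"travel":[1,0,0],"claw":1},{"rot":[0,0,0],"travel":[1,0,0],"claw":1},{"rot":[0,-1,0],"travel":[0,0,0],"claw":1},{"rot":[0,-1,0],"travel":[0,0,0],"claw":1},{"rot":[0,-1,0],"travel":[0,0,0],"claw":1},{"rot":[0,-1,0],"travel":[0,0,0],"claw":1},{"rot":[0,-1,0],"travel":[0,0,0],"claw":0},{"rot":[0,-1,0],"travel":[0,0,0],"claw":0},{"rot":[0,-1,0],"travel":[0,0,0],"claw":0},{"rot":[0,-0.6,0],"travel":[0,0,0],"claw":0},{"rot":[0,0,0],"travel":[0,0,0],"claw":0}]'
python3 - <<'E'
from h import *
g=W([-5,-97,118]);delta(g-230*zt);delta(None,RT);print(r.sense()["joint_pos"])
im,P=cloud("wrist"); np.savez("w1.npz",im=im,P=P); cv2.imwrite("pics/w1.png",im[...,::-1])
E
```

```text
clock: 4.47
ee_pos: [481.1, 73.8, 425.2]
ee_rot: [0.0, 0.675, 0.738, -0.0]
ft_force: [-0.5, -0.2, 0.7]
grip_width: 85.4
grasp_force: 0.0
clock: 6.35
ee_pos: [464.4, 247.3, 416.4]
ee_rot: [0.241, 0.637, 0.7, -0.215]
ft_force: [-0.5, 0.7, 0.4]
grip_width: 42.9
grasp_force: 0.0
travel x30mm [0.04034928 0.25680372 4.90752562]
pos [464.35447189 247.28457024 416.38964359] Fg [-0.75748695 -0.47765106  0.3786791 ] w 42.86773984120009 0.0 t 6.35
rot x5deg [ 0.11027077 -0.05654806  0.02036687]
pos [464.35447189 247.28457024 416.38964359] Fg [-0.75748695 -0.47765106  0.3786791 ] w 42.86773984120009 0.0 t 6.35
[ 0.54707514  0.35514835  0.57514838  2.11051827 -0.58586535  2.12095768]
```

View pics/w1.png

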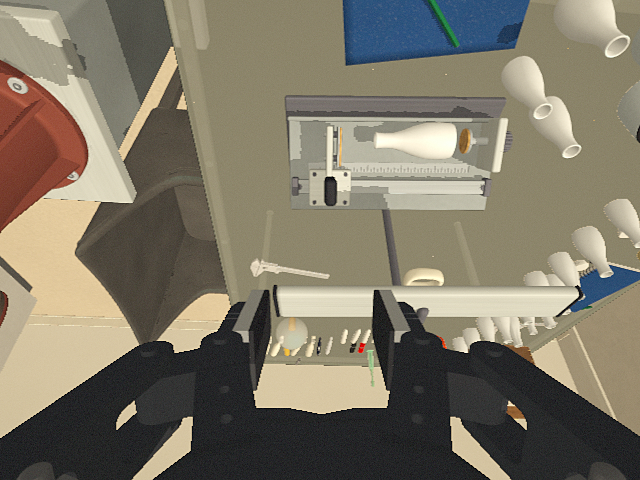

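The wrist view shows the black grip at (330,190), the cork pad at (341,145), the bottle from its mouth (375,141) to its base (458,141), the anvil at (466,141) and the end plate at (500,145). I'll refine the gauge pose from it.

```bash
cat > m2.py <<'E'
from h import *
np.set_printoptions(precision=1,suppress=True)
D=np.load("w1.npz"); im=D["im"].astype(int); P=D["P"]
Q=(P-O)@G  # gauge coords
s=im.sum(2)
m=np.zeros(s.shape,bool); m[172:210,318:342]=1; m&=(s<110)
q=Q[m]; ok=q[:,2]>100; q=q[ok]; vv,uu=np.where(m); print("grip px",m.sum(),uu.min(),uu.max(),vv.min(),vv.max()); print("grip gauge pct",np.nanpercentile(q,[2,25,50,75,98],axis=0))
top=q[q[:,2]>np.nanpercentile(q[:,2],60)]; print("top mid",top.mean(0))
# foot: points z in 3..20 dark region, front edge row
f=(Q[...,2]>5)&(Q[...,2]<20)&(abs(Q[...,0])<110)&(abs(Q[...,1])<190); f[:90]=0;f[220:]=0;f[:,:270]=0;f[:,520:]=0
b=cv2.minAreaRect(P[f][:,:2].astype(np.float32)); print("foot",f.sum(),b,cv2.boxPoints(b),np.median(P[f][:,2]))
# bar
bm=(P[...,2]>282)&(P[...,2]<325)&(abs(Q[...,0])<90)&(abs(Q[...,1])<170)
print("bar",bm.sum(),cv2.minAreaRect(P[bm][:,:2].astype(np.float32)))
# white bottle
w=(im.min(2)>150)&(Q[...,2]>35)&(Q[...,2]<110)&(Q[...,0]<-10)&(Q[...,0]>-75)&(abs(Q[...,1])<118); w[:,:370]=0;w[:,462:]=0
q=Q[w]; print("bottle y",np.nanpercentile(q[:,1],[1,99]), "x",np.nanpercentile(q[:,0],[1,50,99]))
for u,v in [(330,182),(330,195),(341,145),(332,145),(375,141),(466,141),(494,150),(300,97),(490,97)]: print((u,v),Q[v,u],im[v,u])
E
python3 m2.py
```

```text
grip px 77 325 335 177 205
grip gauge pct [[-33.2 -96.7 101.5]
 [-29.  -96.6 115.7]
 [-24.  -95.3 122.1]
 [-18.1 -89.4 129.6]
 [ -7.5 -83.4 138.6]]
top mid [-15.9 -94.  132.3]
foot 4606 ((590.3347778320312, 52.15525817871094), (309.6334533691406, 112.608154296875), 4.946819305419922) [[431.2  94.9]
 [440.9 -17.3]
 [749.4   9.4]
 [739.7 121.6]] 12.98475048441054
bar 8567 ((590.7677612304688, 51.55642318725586), (306.2969055175781, 55.0063591003418), 4.45882511138916)
bottle y [-29.5  89.1] x [-73.8 -57.4 -10.4]
(330, 182) [-32.5 -90.2 122.9] [50 57 52]
(330, 195) [-19.6 -90.1 134. ] [63 54 57]
(341, 145) [-56.6 -75.2  77.6] [224 192 138]
(332, 145) [-58.8 -87.4  80.4] [220 213 188]
(375, 141) [-44.  -25.8  52.6] [220 209 186]
(466, 141) [-55.9  94.8  68. ] [121  91  52]
(494, 150) [-56.3 127.2  87.4] [148 141 122]
(300, 97) [ -85.7 -130.6   11.2] [115 104 106]
(490, 97) [-83.3 134.7   6.3] [97 92 83]
```

```bash
sed -i 's/O=np.array(\[591,22,0.\]); YAW=np.radians(5.1)/O=np.array([591.5,25,0.]); YAW=np.radians(4.85)/' h.py
python3 -c "
from h import *
g=W([-5,-90,118]);delta(g-80*zt,RT)"
```

```text
rot x5deg [ 0.14746753 -0.06982196  0.04994368]
travel x30mm [0.11512894 0.46925335 9.86025296]
pos [464.40481089 247.08054178 417.2359003 ] Fg [-0.43180735 -0.73290078 -0.10222954] w 42.570465165335825 0.0 t 6.4
```

```bash
python3 -m pendant '[{"rot":[0,0,0],"travel":[0.02,0.1,1],"claw":0},{"rot":[0,0,0],"travel":[0.02,0.1,1],"claw":0},{"rot":[0,0,0],"travel":[0.02,0.1,1],"claw":0},{"rot":[0,0,0],"travel":[0.02,0.1,1],"claw":0},{"rot":[0,0,0],"travel":[0.02,0.07,1],"claw":0},{"rot":[0,0,0],"travel":[0.02,0,1],"claw":0},{"rot":[0,0,0],"travel":[0,0,1],"claw":0},{"rot":[0,0,0],"travel":[0,0,1],"claw":0},{"rot":[0,0,0],"travel":[0,0,0.9],"claw":0},{"rot":[0,0,0],"travel":[0,0,0.9],"claw":0},{"rot":[0,0,0],"travel":[0,0,0],"claw":0}]'
python3 - <<'E'
from h import *
np.set_printoptions(precision=2,suppress=True)
g=W([-5,-90,118]);delta(g+2*zt,RT);print(r.sense()["joint_pos"])
im,P=cloud("wrist"); cv2.imwrite("pics/w2.png",im[...,::-1])
Q=(P-O)@G; s=im.astype(int).sum(2)
m=(s<130)&(Q[...,2]>100)&(Q[...,2]<150)&(abs(Q[...,0]+12)<30)&(abs(Q[...,1]+90)<25)
print(m.sum(),np.nanpercentile(Q[m],[2,10,50,90,98],axis=0)); vv,uu=np.where(m);print(uu.min(),uu.max(),vv.min(),vv.max())
E
```

```text
clock: 7.78
ee_pos: [497.0, 71.4, 182.4]
ee_rot: [0.241, 0.638, 0.699, -0.215]
ft_force: [-0.2, 0.0, 0.1]
grip_width: 42.7
grasp_force: 0.0
rot x5deg [ 0.13 -0.07  0.03]
travel x30mm [ 0.01 -0.02  2.77]
pos [496.98  71.41 182.39] Fg [-0.05 -0.19  0.05] w 42.6538989289041 0.0 t 7.775
[ 0.23 -0.03 -0.26  1.44 -0.65  1.75]
866 [[-30.44 -98.14 101.55]
 [-29.33 -97.45 106.51]
 [-21.16 -93.46 122.63]
 [ -7.4  -83.03 136.36]
 [ -4.19 -82.29 139.66]]
304 332 224 293
```

View pics/w2.png

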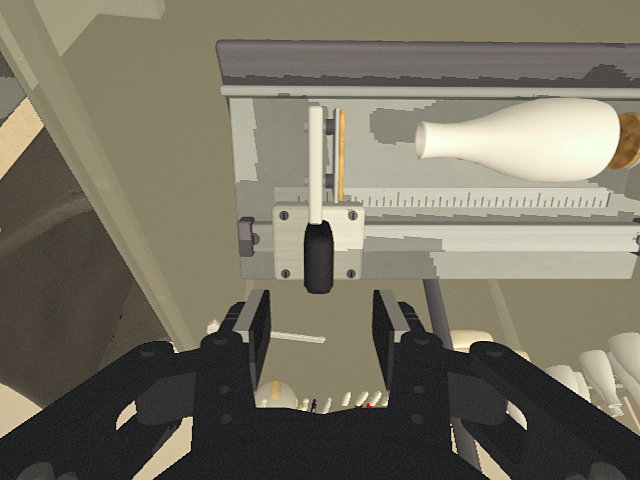

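The close wrist view shows the grip at (318,258), centred on gauge y = -90 mm as planned. The bottle's mouth is at (420,140), and the way in is clear. Descending and gripping.

```bash
python3 -m pendant '[{"rot":[0.1,-0.05,0],"travel":[0,0,0.7],"claw":0},{"rot":[0,0,0],"travel":[0,0,0.7],"claw":0},{"rot":[0,0,0],"travel":[0,0,0.7],"claw":0},{"rot":[0,0,0],"travel":[0,0,0.65],"claw":0},{"rot":[0,0,0],"travel":[0,0,0],"claw":0}]' 40
python3 -c "
from h import *
g=W([-5,-90,118]);delta(g+2*zt,RT)"
python3 -m pendant '[{"rot":[0,0,0],"travel":[0,0,0],"claw":-0.4},{"rot":[0,0,0],"travel":[0,0,0],"claw":-0.8},{"rot":[0,0,0],"travel":[0,0,0],"claw":-0.8},{"rot":[0,0,0],"travel":[0,0,0],"claw":-0.8},{"rot":[0,0,0],"travel":[0,0,0],"claw":-0.8}]' 40
python3 -c "
from h import *
g=W([-5,-90,118]);delta(g+2*zt,RT)"
```

```text
clock: 8.45
ee_pos: [502.5, 22.1, 118.3]
ee_rot: [0.24, 0.638, 0.698, -0.218]
ft_force: [0.1, -0.5, -0.2]
grip_width: 42.6
grasp_force: 0.0
rot x5deg [ 0.05439802 -0.019089    0.03729606]
travel x30mm [ 0.01503299 -0.03613671  0.06552738]
pos [502.50346688  22.09161375 118.25402655] Fg [ 0.54085205  0.09764744 -0.23727406] w 42.61868113203391 0.0 t 8.45
clock: 9.07
ee_pos: [503.1, 22.7, 119.2]
ee_rot: [0.241, 0.638, 0.698, -0.218]
ft_force: [-2.2, 4.5, 7.2]
grip_width: 15.4
grasp_force: 41.5
rot x5deg [ 0.07945732 -0.01644053  0.03647044]
travel x30mm [ 0.02065317 -0.05933433  0.10264408]
pos [503.13824168  22.70523775 119.24020787] Fg [-4.65081819 -1.84783852  7.18868982] w 15.37856985590326 41.463106870651245 t 9.075
```

```bash
python3 -m pendant '[{"rot":[0,0,0],"travel":[0,0.1,-0.03],"claw":-0.8},{"rot":[0,0,0],"travel":[0,0.2,0],"claw":-0.8},{"rot":[0,0,0],"travel":[0,0.2,0],"claw":-0.8},{"rot":[0,0,0],"travel":[0,0.2,0],"claw":-0.8},{"rot":[0,0,0],"travel":[0,0.2,0],"claw":-0.8},{"rot":[0,0,0],"travel":[0,0.2,0],"claw":-0.8}]'
python3 -c "
from h import *
g=W([-5,-90,118]);delta(g+2*zt,RT)"
python3 -m pendant '[{"rot":[0,0,0],"travel":[0,0.1,0],"claw":-0.8},{"rot":[0,0,0],"travel":[0,0.1,0],"claw":-0.8}]'
python3 -c "
from h import *
g=W([-5,-90,118]);delta(g+2*zt,RT)"
```

```text
clock: 9.82
ee_pos: [536.1, 25.5, 119.3]
ee_rot: [0.241, 0.638, 0.698, -0.219]
ft_force: [-2.0, -0.8, 6.5]
grip_width: 15.4
grasp_force: 41.0
rot x5deg [ 0.06448427 -0.00614487  0.03668689]
travel x30mm [ 0.0260795  -1.16206809  0.0960266 ]
pos [536.11110838  25.45156538 119.26229763] Fg [ 0.66368172 -2.06067217  6.48084803] w 15.350551893523773 40.98675012588501 t 9.825
clock: 10.07
ee_pos: [542.0, 25.9, 119.2]
ee_rot: [0.241, 0.638, 0.698, -0.219]
ft_force: [-2.1, -0.5, 5.5]
grip_width: 15.2
grasp_force: 40.9
rot x5deg [ 0.06379583 -0.00556219  0.03591737]
travel x30mm [ 0.02676788 -1.35973729  0.09430145]
pos [542.02168632  25.9368826  119.24851263] Fg [ 0.32410358 -2.13160587  5.45922682] w 15.193225530247071 40.940061807632446 t 10.075
```

```bash
for i in 1; do python3 -m pendant '[{"rot":[0,0,0],"travel":[0,0.08,0],"claw":-0.8},{"rot":[0,0,0],"travel":[0,0.08,0],"claw":-0.8},{"rot":[0,0,0],"travel":[0,0.08,0],"claw":-0.8}]' >/dev/null; python3 -c "
from h import *
delta()"; python3 -m pendant '[{"rot":[0,0,0],"travel":[0,0.06,0],"claw":-0.8},{"rot":[0,0,0],"travel":[0,0.06,0],"claw":-0.8}]' >/dev/null; python3 -c "
from h import *
delta()"; done
```

```text
pos [549.0054038   26.51026381 119.23471524] Fg [ 0.48973513 -3.99757893  6.3473131 ] w 14.991125856716305 41.03384971618652 t 10.45
pos [552.51243725  26.81029957 119.23596322] Fg [ 2.07888859 -3.49546519  6.68307061] w 15.26665414013835 40.99072873592377 t 10.7
```

```bash
cat > c.py <<'E'
from h import *
delta()
E
python3 -m pendant '[{"rot":[0,0,0],"travel":[0,0.06,0],"claw":-0.8},{"rot":[0,0,0],"travel":[0,0.06,0],"claw":-0.8}]' >/dev/null; python3 c.py
python3 -m pendant '[{"rot":[0,0,0],"travel":[0,0.05,0],"claw":-0.8},{"rot":[0,0,0],"travel":[0,0.05,0],"claw":-0.8}]' >/dev/null; python3 c.py
```

```text
pos [556.08625034  27.11838662 119.25327322] Fg [ 1.62682536 -2.97400073  6.48555874] w 15.649507798783699 40.96539080142975 t 10.95
pos [559.04865109  27.35822437 119.25674659] Fg [ 2.75167777 -3.52737069  5.32543323] w 15.248397915589521 40.94466269016266 t 11.2
```

```bash
python3 -m pendant '[{"rot":[0,0,0],"travel":[0,0.04,0],"claw":-0.8},{"rot":[0,0,0],"travel":[0,0.04,0],"claw":-0.8}]' >/dev/null; python3 c.py
python3 -m pendant '[{"rot":[0,0,0],"travel":[0,0.04,0],"claw":-0.8},{"rot":[0,0,0],"travel":[0,0.04,0],"claw":-0.8}]' >/dev/null; python3 c.py
```

```text
pos [561.42930324  27.54736985 119.27182149] Fg [ 1.45197138 -3.10149802  5.55721717] w 15.884905326688108 40.926344990730286 t 11.45
pos [563.81919184  27.75340893 119.26694651] Fg [ 1.07896245 -4.05727488  5.66747079] w 15.229361155255864 40.90888023376465 t 11.7
```

```bash
python3 -m pendant '[{"rot":[0,0,0],"travel":[0,0.04,0],"claw":-0.8},{"rot":[0,0,0],"travel":[0,0.03,0],"claw":-0.8}]' >/dev/null; python3 c.py
python3 -m pendant '[{"rot":[0,0,0],"travel":[0,0.03,0],"claw":-0.8},{"rot":[0,0,0],"travel":[0,0.03,0],"claw":-0.8}]' >/dev/null; python3 c.py
```

```text
pos [565.80501932  27.90366371 119.26220311] Fg [ 1.60452868 -5.1687949   6.84598273] w 15.915969136304671 41.02422058582306 t 11.95
pos [567.27815945  28.02875065 119.24957768] Fg [ 1.67731158 -6.91775187  8.57364717] w 15.26550827070691 41.22335135936737 t 12.2
```

```bash
python3 -m pendant '[{"rot":[0,0,0],"travel":[0,0.03,0],"claw":-0.8},{"rot":[0,0,0],"travel":[0,0.02,0],"claw":-0.8},{"rot":[0,0,0],"travel":[0,0,0],"claw":-0.8},{"rot":[0,0,0],"travel":[0,0,0],"claw":-0.8},{"rot":[0,0,0],"travel":[0,0,0],"claw":-0.8}]' >/dev/null; python3 c.py
python3 - <<'E'
from h import *
im,P=cloud("wrist"); cv2.imwrite("pics/w3.png",im[...,::-1])
E
```

```text
pos [568.53430889  28.12827374 119.24296749] Fg [ 1.16268198 -8.34085274  7.98016993] w 15.190529751260355 41.201210618019104 t 12.825
```

View pics/w3.png

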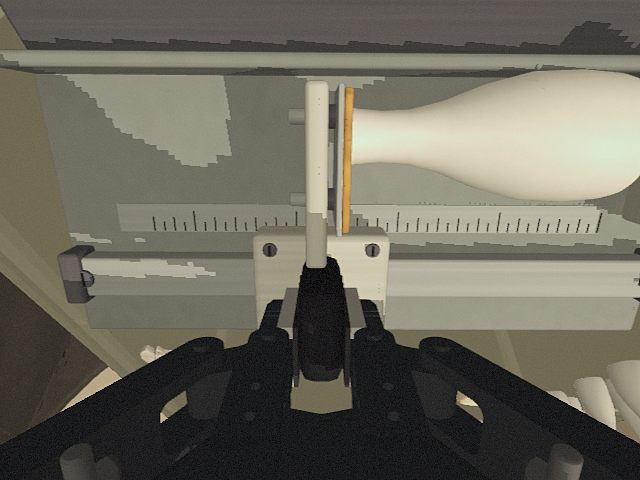

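The wrist view shows the cork pad (348,150) flat on the mouth, its pins standing out behind the plate at (296,117) because they are pressed in, and the bottle straight. About 6 N of press remains after friction, and it is holding still. Releasing and backing out.

```bash
python3 -m pendant '[{"rot":[0,0,0],"travel":[0,0,0],"claw":-0.5},{"rot":[0,0,0],"travel":[0,0,0],"claw":-0.2},{"rot":[0,0,0],"travel":[0,0,0],"claw":0},{"rot":[0,0,0],"travel":[0,0,0],"claw":0}]'; python3 c.py
python3 -m pendant '[{"rot":[0,0,0],"travel":[0,0,-0.3],"claw":0},{"rot":[0,0,0],"travel":[0,0,-0.6],"claw":0},{"rot":[0,0,0],"travel":[0,0,-0.8],"claw":0},{"rot":[0,0,0],"travel":[0,0,-0.8],"claw":0},{"rot":[0,0,0],"travel":[0,0,-0.5],"claw":0},{"rot":[0,0,0],"travel":[0,0,0],"claw":0},{"rot":[0,0,0],"travel":[0,0,0],"claw":0}]' ; python3 c.py
python3 - <<'E'
from h import *
im,P=cloud("wrist"); cv2.imwrite("pics/w4.png",im[...,::-1])
E
```

```text
clock: 13.38
ee_pos: [568.9, 28.7, 118.5]
ee_rot: [0.24, 0.638, 0.698, -0.218]
ft_force: [-0.1, 0.7, 0.0]
grip_width: 42.6
grasp_force: 0.0
pos [568.86511651  28.68824257 118.50632304] Fg [-0.66284475 -0.01767421  0.00959101] w 42.62971972683796 0.0 t 13.375
clock: 14.25
ee_pos: [563.4, 83.4, 188.8]
ee_rot: [0.24, 0.638, 0.698, -0.219]
ft_force: [0.1, 0.3, 0.2]
grip_width: 42.7
grasp_force: 0.0
pos [563.38785139  83.36894248 188.80297393] Fg [-0.27412493  0.13108542  0.21636635] w 42.673703952201556 0.0 t 14.25
```

View pics/w4.png

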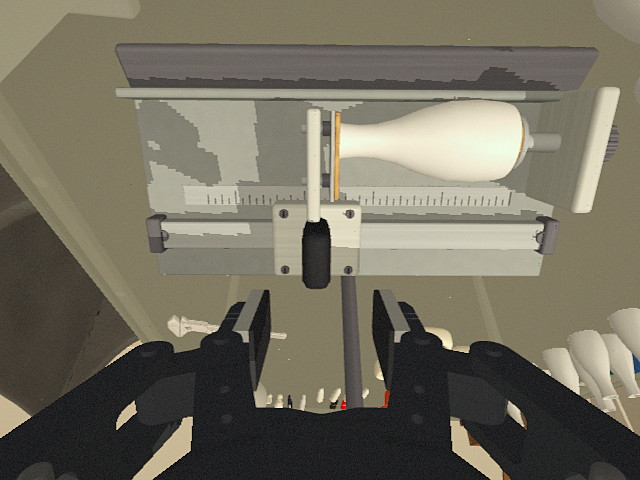

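The view shows the base home on the anvil's cork (522,140), the pad (337,150) still on the mouth, the bottle straight and the gripper clear of everything. Handing in.

```bash
python3 -c "
from h import *
print(r.job_done())"
```

```text
the job is handed in; nothing more can be done
None
```

I slid the jaw until the bottle came up firm against the anvil with a press of about 6 N, then released it with the pad still on the mouth and handed the job in; the hand-in gave no verdict back.

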